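# Rake the marker pens into rows along the stop rail

## Task

Pick up the small wooden hand rake and, with its tines, rake the two scattered marker pens across the bench against the upright face of the aluminium stop rail, so that they lie side by side in parallel rows right up against the rail (no more than a finger-width of slack), within its length. Then back the rake off about a hand's breadth and leave it standing on the bench. Touch the pens only with the rake.

Things in the scene. Friction and masses are not known exactly. Their poses are not given: they have to be found in the camera images.
- rake_grip (a point): wooden hand rake, 0.12 kg: centre of its 18 x 18 mm handle, 34 mm above the bench; x along the handle to the head, z up. Handle: 25 mm of air below, reaches 76 mm back (-x) to a foot. Head bar 150 mm wide (y), 18 mm deep, centre 50 mm ahead (+x), top 8 mm above this point; 5 tines, 8 mm thick, 34 mm apart, reach down to the bench, their fronts 54 mm ahead of this point
- pen_a_mid (a point): black-capped white marker pen lying on the bench, 138 mm long, about 11 mm thick, with a small pocket clip that keeps it from rolling far; this point is at its middle on its centre line (6 mm above the bench at the start), its y axis along the pen
- pen_b_mid (a point): blue-capped white marker pen lying on the bench, 138 mm long, about 11 mm thick, with a small pocket clip that keeps it from rolling far; this point is at its middle on its centre line (6 mm above the bench at the start), its y axis along the pen
- rail: aluminium angle fixed on the bench as a stop rail, 190 mm long (its y axis), 25 mm high. Its origin is at bench height, midway along its plain upright face; the pens lie on the face's open side, its -x side; a low flange, 4 mm thick, reaches 34 mm behind the face (+x)

How it is judged:
By the outcome, as a careful person would: the job done as asked, in the order asked, and still so for the second after the job is handed in, with the robot touching nothing.
It also fails if it takes over 48 s, if anything falls off the work surface, if the arm or the gripper's body presses on something with over 40 N, if the wrist force passes 120 N, or if a joint passes its speed limit or range.

## Robot

A 7-joint arm with a two-finger parallel gripper is mounted at the origin on a cart in front of the work surface, level with it; the furniture and walls round the work are solid. World frame = base frame: x ahead of the robot, y to its left, z up, the work surface at z = 0. Lengths are in mm, angles in degrees, forces in N, time in s.
With the tool pointing down it reaches from about 400 to 850 mm from the base axis. Payload 4.5 kg.
Tool frame: the origin (TCP) lies midway between the tips of the shut fingers; the grasp point (between the pads) lies 19 mm behind it (arm.grip_point_offset is the distance from the TCP to the grasp point, in mm); z points along the fingers, y is the line along which they close (so a half turn about z gives the same grasp; the last joint's range is limited). The gripper opens to 88 mm and grips with 3 to 60 N. Pads are 18 mm wide; open, the fingers measure 123 mm over their backs; the gripper's body (75 mm by 187 mm) begins 45 mm behind the grasp point.
Start: joints at [-62.693, 39.483, -11.15, 89.685, 9.013, 51.709, -12.324], TCP at [267.78, 564.757, 206.743] pointing down, gripper open.
Joint ranges: [-172.22, 172.22], [-26.19, 119.32], [-84.43, 86.54], [7.71, 146.69], [-57.33, 237.33], [2.42, 119.75], [-152.13, 152.13]. Speed limits (degrees/s): [147.25, 147.25, 180, 180, 180, 180, 180].

## Interface

Orientations are given as [roll, pitch, yaw] about the fixed x, y, z axes, in that order (R = Rz(yaw) Ry(pitch) Rx(roll)).
In Python, from station import arm gives the robot as it stands.
- The arm moves only by the shell command python3 -m crank 'ROWS' [OPENING] [FORCE]. ROWS is a JSON object of lists of equal length, an entry for each row: "linear": the shift along the tool's x, y, z in m, a list of three; "yaw": the turn about the tool's z in rad. A call has 1 to 12 rows; each row shifts and turns the commanded pose from where the row before left it, along the tool's axes as they then stand; what a row does not reach is not made up. A row lasts 1/10 s, in which the tool goes at most 50 mm and 8.59 degrees, less where a joint would pass 70% of its speed; a pose out of reach is approached as far as the arm can. A call is refused whole if a number of a shift passes 0.05 or a number of a turn 0.15, either way. A call with a gripper value outside its range is refused whole. OPENING is the closure, from -1 (fully open) to 1 (shut), set as the call begins (- or left out, the last holds). The fingers move at their own pace and stop on an object; FORCE is the grip in N (left out, the last holds). Time passes only in rows, so rows that do not move let the fingers close. It gives the time, the measured TCP pose, the force, the opening and the grip force at its end, in the units of the state.
- arm.get_obs(): the state, without advancing time (a new reading comes with each control period).
- arm.camera(name): name is "scene" or "top" or "wrist"; returns a dict with "img" (480x640x3 uint8, red, green, blue), "fx", "fy", "cx", "cy" (pixels), "T" (4x4, takes a point from camera to world coordinates). Camera axes: x right, y down, z forward; pixel columns grow to the right and rows downward; lengths in mm; the calibration is good to about 2 mm. The wrist camera is an equidistant fisheye: a pixel r from the principal point sees the ray r / f radians off the axis. A picture is of the moment at which its call begins. There is no depth.
- arm.close_job(): hands the job in; it is judged then, once.
The state is a dict: "clock": time; "joint_positions": joint angles; "qvel": joint speeds; "joint_efforts": joint torques, N m; "tool_pos": TCP position; "tool_rot": TCP orientation; "force": force on the tool from outside, world axes, zero at the start; "torque": the same for the moment, N m; "grip_width": finger opening in mm; "finger_force": force on a finger pad.
Only numpy, scipy, OpenCV 4.12 (cv2) and the standard library are available. Lean on these libraries where they do the work, as an engineer would, in place of code of your own. Each camera call takes 0.05 s, during which the arm holds its last target. There are 200 camera calls.

## Working session

There is one attempt and no reset: what is moved stays moved. The work goes in short steps, Python scripts to look and compute and a shell command to move; the robot and the scene stay as the last step left them, time stands still between calls to the robot, and variables do not carry over. Pictures are saved under pics/ and viewed, at most 10 in all, crops included, and the job is handed in when it is done.

```bash
mkdir -p pics; ls
python3 - <<'E'
from station import arm
import cv2,json
o=arm.get_obs();print(o)
for n in("top","scene"):
    c=arm.camera(n);cv2.imwrite(f"pics/{n}0.png",c["img"][:,:,::-1]);print(n,c["fx"],c["cx"],c["cy"],c["T"])
E
```

```text
pics
{'clock': 0.0, 'joint_positions': array([-62.69402828,  39.53212526, -11.14265321,  89.74384776,
         9.01348062,  51.70936062, -12.32253923]), 'qvel': array([ 0.01472178,  0.0466623 , -0.07915404,  0.09689712, -0.12347533,
        0.04095832, -0.04682725]), 'joint_efforts': array([-6.38411802e-05, -5.27556002e+01, -1.26704168e+00, -1.53431243e+01,
       -5.26683207e-02,  6.58481134e-03,  1.73536610e-04]), 'tool_pos': array([267.56361472, 564.08014853, 205.92540972]), 'tool_rot': array([-1.79896908e+02,  9.61821973e-03,  1.54635973e+02]), 'force': array([ 0.04320254,  0.3484068 , -0.1529303 ]), 'torque': array([ 0.00440155, -0.02449301,  0.0002083 ]), 'finger_force': 0.0, 'grip_width': 87.80976404445467}
top 570.748061144876 305.10137095545844 234.4009835676212 [[-5.78935942e-02 -9.76280349e-01  2.08626488e-01  3.45910414e+02]
 [-9.98316213e-01  5.73717757e-02 -8.55680678e-03 -1.33852454e+02]
 [-3.61542973e-03 -2.08770589e-01 -9.77957959e-01  9.00106585e+02]
 [ 0.00000000e+00  0.00000000e+00  0.00000000e+00  1.00000000e+00]]
scene 487.38717169797644 318.86939680606474 246.1131801895614 [[-8.15605782e-01 -3.34576181e-01  4.72065661e-01  1.17192689e+02]
 [-5.78589698e-01  4.78091443e-01 -6.60804459e-01  4.22982660e+02]
 [-4.60112066e-03 -8.12088266e-01 -5.83516477e-01  5.68335680e+02]
 [ 0.00000000e+00  0.00000000e+00  0.00000000e+00  1.00000000e+00]]
```

View pics/top0.png

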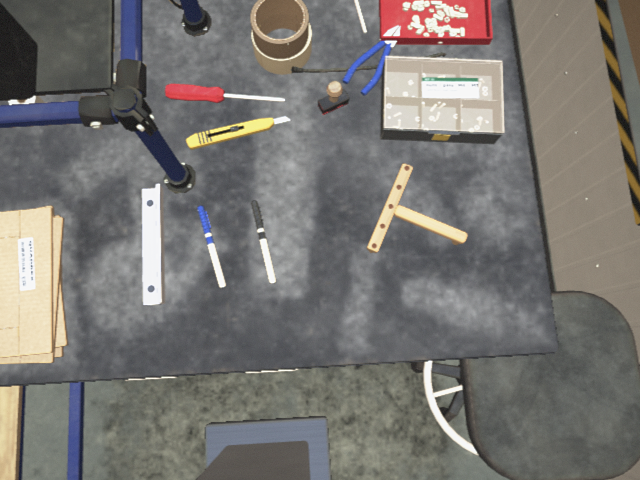

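View pics/scene0.png

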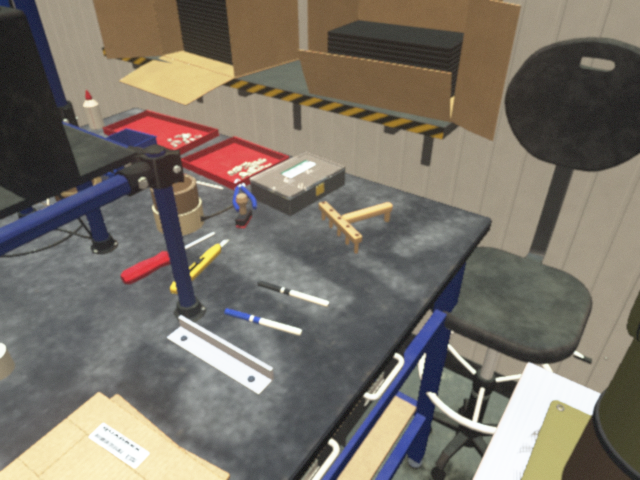

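The rail, at about (152,245) in the top view, runs along world x with the pens on its -y side. The blue pen is at (212,247) and the black one at (263,242). The rake head is at (390,208) with its handle to (465,237). A blue frame post has its foot at (180,180).

```bash
cat > h.py <<'E'
import numpy as np,cv2
from station import arm
def ray(c,p,z):
    d=c["T"][:3,:3]@[(p[0]-c["cx"])/c["fx"],(p[1]-c["cy"])/c["fy"],1]; o=c["T"][:3,3]
    return (o+d*(z-o[2])/d[2])[:2]
def rect(c,m,roi,z):
    x0,y0,x1,y1=roi; mm=np.zeros_like(m); mm[y0:y1,x0:x1]=m[y0:y1,x0:x1]
    mm=cv2.morphologyEx(mm,cv2.MORPH_CLOSE,np.ones((5,5)))
    k=max(cv2.findContours(mm,0,2)[0],key=cv2.contourArea)
    b=cv2.boxPoints(cv2.minAreaRect(k)); w=np.array([ray(c,p,z) for p in b])
    # ends of long axis
    if np.linalg.norm(w[0]-w[1])<np.linalg.norm(w[1]-w[2]): e=(w[0]+w[1])/2,(w[2]+w[3])/2
    else: e=(w[1]+w[2])/2,(w[3]+w[0])/2
    d=e[1]-e[0]; return w.round(1),np.round((e[0]+e[1])/2,1),round(np.linalg.norm(d),1),round(np.degrees(np.arctan2(d[1],d[0]))%180,1)
E
python3 - <<'E'
from h import *
c=arm.camera("top");im=c["img"];hsv=cv2.cvtColor(im,cv2.COLOR_RGB2HSV)
H,S,V=cv2.split(hsv)
wh=((V>150)&(S<60)).astype('u1')*255
blue=((S>150)&(H>105)&(H<130)&(V>80)).astype('u1')*255
wood=((S>60)&(H>8)&(H<28)&(V>120)).astype('u1')*255
blk=(V<48).astype('u1')*255
print("rail",rect(c,wh,(135,182,168,310),15))
print("bluepen",rect(c,wh|blue,(193,195,232,292),6))
print("blackpen white part",rect(c,wh,(245,195,285,292),6), "cap tip",ray(c,(256,201),6))
print("rake head",rect(c,wood,(360,160,396,255),42),rect(c,wood,(360,160,415,205),42))
print("handle",rect(c,wood,(412,200,475,250),43))
print("post foot",ray(c,(180,180),0))
s=arm.camera("scene")
for z in(150,200,250,300):print(z,ray(c,(128,105),z),ray(s,(160,165),z))
cv2.imwrite("pics/crop.png",cv2.resize(im[150:320,120:480][:,:,::-1],None,fx=2.2,fy=2.2,interpolation=2))
E
```

```text
rail (array([[632. , 138.6],
       [633.9,  89. ],
       [438.4,  72.5],
       [436.8, 120. ]]), array([535.3, 105. ]), np.float64(196.1), np.float64(5.1))
bluepen (array([[592. ,  32.5],
       [595. ,  19.6],
       [461.6, -13.9],
       [458.8,  -1.4]]), array([526.9,   9.2]), np.float64(137.5), np.float64(14.2))
blackpen white part (array([[ 583.3,  -64.8],
       [ 580.6, -110. ],
       [ 459. , -103.9],
       [ 461.5,  -59.9]]), array([521.1, -84.7]), np.float64(121.8), np.float64(177.4)) cap tip [596.64936552 -65.34645874]
rake head (array([[ 499.8, -230.7],
       [ 608. , -286.8],
       [ 597.4, -306.8],
       [ 489.7, -250.3]]), array([ 548.7, -268.7]), np.float64(121.7), np.float64(152.5)) (array([[ 570.3, -267.4],
       [ 636.5, -301.2],
       [ 627.6, -318. ],
       [ 561.7, -284. ]]), array([ 599. , -292.7]), np.float64(74.3), np.float64(152.9))
handle (array([[ 537.3, -298.2],
       [ 559.3, -309.7],
       [ 516.3, -392. ],
       [ 494.7, -380.1]]), array([ 526.9, -345. ]), np.float64(92.6), np.float64(62.5))
post foot [641.50933623  58.71311471]
150 [707.39244788  98.73240133] [860.12932691 -93.56274834]
200 [683.29706992  83.22894756] [771.33261742 -31.82459975]
250 [659.20169195  67.72549379] [682.53590793  29.91354884]
300 [635.10631398  52.22204002] [593.73919844  91.65169743]
```

View pics/crop.png

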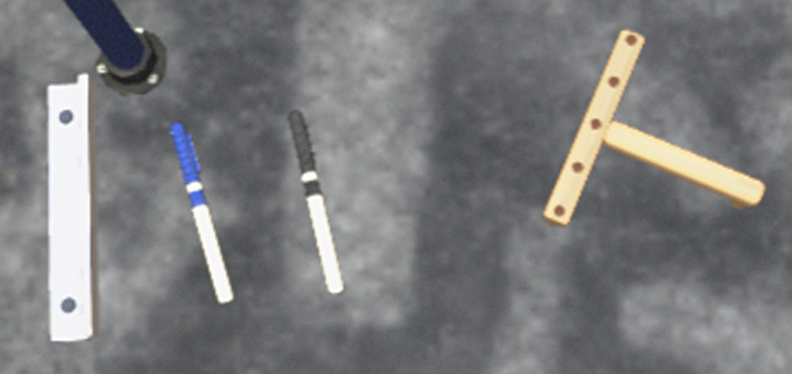

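```bash
cat >> h.py <<'E'
def delta(x,y,z=None,psi=None):
    o=arm.get_obs();p=o["tool_pos"];y0=o["tool_rot"][2];a=np.radians(y0)
    dx,dy=x-p[0],y-p[1]
    print("clk",round(o["clock"],2),"pos",p.round(1),o["tool_rot"].round(1),"tool d mm:",round(np.cos(a)*dx+np.sin(a)*dy,1),round(np.sin(a)*dx-np.cos(a)*dy,1),None if z is None else round(p[2]-z,1),"yaw rad",None if psi is None else round(-np.radians((psi-y0+180)%360-180),3))
E
python3 - <<'E'
from h import *
c=arm.camera("top")
def seg(n,a,b,z):
    a=ray(c,a,z);b=ray(c,b,z);d=b-a;print(n,a.round(1),b.round(1),"mid",((a+b)/2).round(1),round(np.hypot(*d),1),round(np.degrees(np.arctan2(d[1],d[0]))%180,1))
seg("railtop",(160,184.1),(161.4,303.6),25)
seg("railbase",(161.5,186),(163.7,302),0)
seg("black",(253.6,200.5),(273.2,282.7),6)
seg("head",(407.3,163.6),(372.7,252.3),42)
seg("handle",(397,211),(465,238.6),43)
delta(400,100,200,62.5)
E
```

```text
railtop [628.3  85.4] [437.4  84.2] mid [532.9  84.8] 190.9 0.4
railbase [633.   89.2] [442.4  86.8] mid [537.7  88. ] 190.7 0.7
black [597.7 -61.5] [462.  -87.1] mid [529.9 -74.3] 138.1 10.7
head [ 633.6 -309. ] [ 495.  -242.8] mid [ 564.3 -275.9] 153.6 154.5
handle [ 557.4 -285.5] [ 507.8 -385.4] mid [ 532.6 -335.5] 111.5 63.6
clk 0.25 pos [267.7 564.5 206.3] [-180.     0.   154.6] tool d mm: -318.6 -363.0 6.3 yaw rad 1.608
```

```bash
python3 -m crank '{"linear":[[-0.029,-0.033,0],[-0.029,-0.033,0],[-0.029,-0.033,0],[-0.029,-0.033,0],[-0.029,-0.033,0],[-0.029,-0.033,0],[-0.029,-0.033,0],[-0.029,-0.033,0],[-0.029,-0.033,0],[-0.029,-0.033,0],[-0.029,-0.033,0]],"yaw":[0,0,0,0,0,0,0,0,0,0,0]}' -1
python3 -m crank '{"linear":[[0,0,0],[0,0,0],[0,0,0],[0,0,0],[0,0,0],[0,0,0],[0,0,0],[0,0,0],[0,0,0],[0,0,0],[0,0,0]],"yaw":[0.144,0.144,0.144,0.144,0.144,0.144,0.144,0.144,0.144,0.144,0.144]}'
python3 -c "
from h import *
delta(542,-321,110,64)"
```

```text
clock: 1.35
tool_pos: [400.9, 98.5, 206.9]
tool_rot: [180.0, 0.0, 154.6]
force: [1.0, -0.8, -0.2]
grip_width: 88.2
finger_force: 0.0
clock: 2.45
tool_pos: [400.6, 100.2, 206.8]
tool_rot: [180.0, -0.0, 63.5]
force: [-0.3, -0.9, -0.5]
grip_width: 88.0
finger_force: 0.0
clk 2.45 pos [400.6 100.2 206.8] [180.   -0.   63.5] tool d mm: -314.2 314.2 96.8 yaw rad -0.008
```

```bash
python3 -m crank '{"linear":[[-0.0285,0.0285,0.006],[-0.0285,0.0285,0.006],[-0.0285,0.0285,0.006],[-0.0285,0.0285,0.006],[-0.0285,0.0285,0.006],[-0.0285,0.0285,0.006],[-0.0285,0.0285,0.006],[-0.0285,0.0285,0.006],[-0.0285,0.0285,0.006],[-0.0285,0.0285,0.006],[-0.0285,0.0285,0.006],[0,0,0]],"yaw":[0,0,0,0,0,0,0,0,0,0,0,0]}'
python3 -c "
from h import *
c=arm.camera('wrist');print(c['fx'],c['cx'],c['cy'],c['T'])
cv2.imwrite('pics/w1.png',c['img'][:,:,::-1])"
```

```text
clock: 3.65
tool_pos: [543.5, -326.6, 139.9]
tool_rot: [179.8, 0.2, 63.5]
force: [-0.6, -0.4, -0.4]
grip_width: 88.0
finger_force: 0.0
371.64829954431775 323.83734664458615 245.93733921994112 [[ 8.94883801e-01 -4.30825908e-01 -1.16499015e-01  5.72698083e+02]
 [-4.46293875e-01 -8.62571527e-01 -2.38311011e-01 -2.64931917e+02]
 [ 2.18182471e-03  2.65253460e-01 -9.64176250e-01  3.17581658e+02]
 [ 0.00000000e+00  0.00000000e+00  0.00000000e+00  1.00000000e+00]]
```

View pics/w1.png

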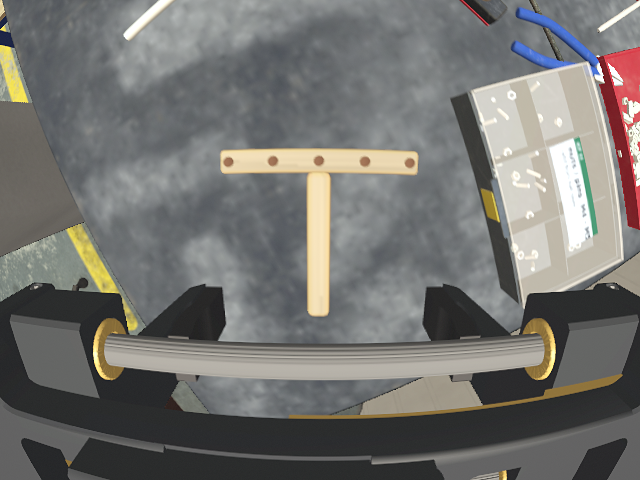

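The wrist view shows the rake upright and aligned with the tool. The head dots run from (229,161) to (410,163), and the handle runs from (319,175) to (318,316). The parts box is off to the right and clear of the fingers.

```bash
cat >> h.py <<'E'
def fray(c,p,z):
    u=np.array([p[0]-c["cx"],p[1]-c["cy"]]);r=np.hypot(*u);t=r/c["fx"]
    d=c["T"][:3,:3]@[*(u/r*np.sin(t)),np.cos(t)];o=c["T"][:3,3]
    return (o+d*(z-o[2])/d[2])[:2]
E
python3 - <<'E'
from h import *
c=arm.camera("wrist")
a,b,m,e=[fray(c,p,42) for p in((229,161),(410,163),(319,160),(318,316))]
print(a,b,m,e,np.hypot(*(a-b)))
d=a-b;h=np.degrees(np.arctan2(d[1],d[0]))-90;q=m-e;print(h,np.degrees(np.arctan2(q[1],q[0])))
u=q/np.hypot(*q);g=m-50*u;print(g)
delta(*g,15,np.degrees(np.arctan2(q[1],q[0])))
E
```

```text
[ 504.52558639 -237.73479119] [ 625.52809093 -299.6457321 ] [ 564.96067489 -268.39436718] [ 508.28954024 -380.00570509] 135.9211930106336
62.90344073656223 63.08062230340298
[ 542.32386022 -312.97659034]
clk 3.75 pos [ 543.4 -319.8  140.1] [-179.9   -0.    63.8] tool d mm: 5.6 -4.0 125.1 yaw rad 0.012
```

```bash
python3 -m crank '{"linear":[[0.005,-0.004,0.01],[0,0,0.015],[0,0,0.015],[0,0,0.015],[0,0,0.015],[0,0,0.015],[0,0,0.015],[0,0,0.015],[0,0,0.01],[0,0,0],[0,0,0]],"yaw":[0.012,0,0,0,0,0,0,0,0,0,0]}'
python3 -m crank '{"linear":[[0,0,0],[0,0,0],[0,0,0],[0,0,0],[0,0,0],[0,0,0],[0,0,0],[0,0,0],[0,0,0]],"yaw":[0,0,0,0,0,0,0,0,0]}' 1 25
```

```text
clock: 4.85
tool_pos: [542.7, -313.3, 15.6]
tool_rot: [180.0, -0.0, 63.2]
force: [0.5, -0.0, 0.7]
grip_width: 87.9
finger_force: 0.0
clock: 5.75
tool_pos: [542.5, -313.2, 15.7]
tool_rot: [-180.0, -0.0, 63.2]
force: [0.3, 0.0, 0.8]
grip_width: 18.5
finger_force: 0.0
```

```bash
python3 -m crank '{"linear":[[0,0,0],[0,0,0],[0,0,0],[0,0,-0.005],[0,0,-0.01],[0,0,0],[0,0,0],[0,0,0],[0,0,0],[0,0,0],[0,0,0],[0,0,0]],"yaw":[0,0,0,0,0,-0.11,-0.11,-0.11,-0.11,-0.11,-0.1,0]}'
python3 -c "
from h import *
delta(540,-160,16,100.7)"
```

```text
clock: 6.95
tool_pos: [542.7, -313.7, 31.6]
tool_rot: [180.0, 0.0, 100.4]
force: [0.2, 0.0, 0.4]
grip_width: 0.2
finger_force: 0.0
clk 6.95 pos [ 542.7 -313.7   31.6] [180.    0.  100.4] tool d mm: 151.6 25.1 15.6 yaw rad -0.005
```

```bash
python3 -c "
from h import *
a=arm.camera('scene')['img'];b=arm.camera('wrist')['img']
cv2.imwrite('pics/x1.png',np.hstack([cv2.resize(a[150:390,180:500],(400,300)),cv2.resize(b,(400,300))])[:,:,::-1])"
```

```text
(no output)
```

View pics/x1.png

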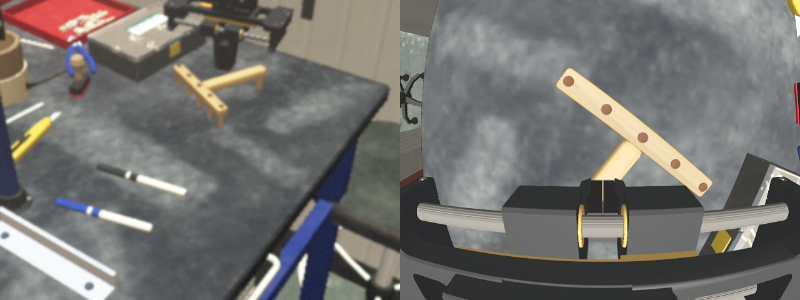

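The rake is still standing on the bench and the fingers have shut without it. I need a closer look.

```bash
python3 -c "
from h import *
a=arm.camera('scene')['img'];b=arm.camera('wrist')['img']
cv2.imwrite('pics/x2.png',np.hstack([cv2.resize(a[150:270,290:410],(400,400),interpolation=2),cv2.resize(b[80:330,200:450],(400,400),interpolation=2)])[:,:,::-1])"
```

```text
(no output)
```

View pics/x2.png

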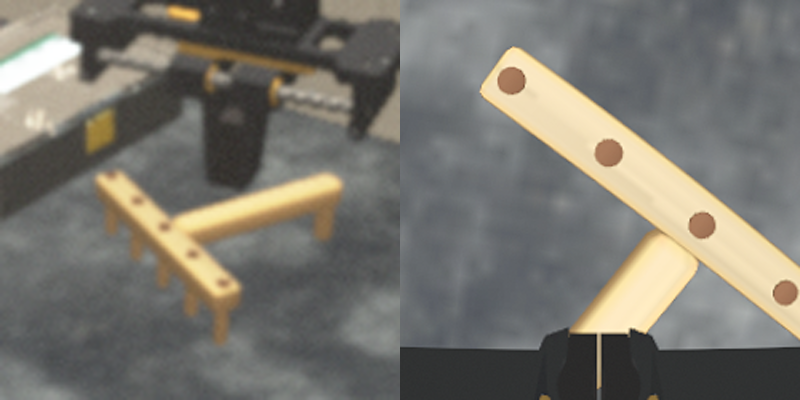

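Run:
```python
from h import *
c=arm.camera("scene")
def proj(p):
    q=np.linalg.inv(c["T"])@[*p,1];return (c["fx"]*q[0]/q[2]+c["cx"],c["fy"]*q[1]/q[2]+c["cy"])
for p in((324.5,202.5),(356.6,235.2),(339.2,218.1),(390.5,204.9)):print(ray(c,p,42).round(1))
p=arm.get_obs()["tool_pos"];u,v=proj(p);print("tip crop px",(u-290)*3.333,(v-150)*3.333)
w=arm.camera("wrist");k=250/400
for q in((511,80),(702,225),(785,293)):print("wrist",fray(w,(200+(q[0]-400)*k,80+q[1]*k),42).round(1))
m=fray(w,(200+(702-400)*k,80+225*k),42);
```

```text
[ 624.7 -308.7]
[ 504.6 -243.5]
[ 565.4 -275.2]
[ 505.7 -379.8]
tip crop px 228.42224108268937 226.37712944303834
wrist [ 504.6 -242.6]
wrist [ 565.4 -273.5]
wrist [ 595.6 -289.1]
```

Run:
```python
from h import *
w=arm.camera("wrist");o=arm.get_obs();p=o["tool_pos"];print(p,o["tool_rot"],o["grip_width"],w["T"][:3,3])
for z in(20,32,45,60,75,90):
    q=np.linalg.inv(w["T"])@[p[0],p[1],z,1];t=np.arctan2(np.hypot(q[0],q[1]),q[2]);r=w["fx"]*t/np.hypot(q[0],q[1])
    print(z,(w["cx"]+q[0]*r,w["cy"]+q[1]*r))
s=arm.camera("scene")
for z in(32,45,60,75):
    q=np.linalg.inv(s["T"])@[p[0],p[1],z,1];print(z,s["fx"]*q[0]/q[2]+s["cx"],s["fy"]*q[1]/q[2]+s["cy"])
```

```text
[ 542.61250365 -313.12620491   30.77421994] [1.79998674e+02 7.54119133e-03 1.00393556e+02] 0.28665626657128623 [ 530.05642884 -246.42595696  208.7909576 ]
20 (np.float64(324.7495474653214), np.float64(276.16472374128944))
32 (np.float64(324.7823599481399), np.float64(284.13259231230217))
45 (np.float64(324.82225481688636), np.float64(293.9003810538642))
60 (np.float64(324.87499455055047), np.float64(306.9523045429233))
75 (np.float64(324.93648547976454), np.float64(322.378375730944))
90 (np.float64(325.00879283013944), np.float64(340.82023601929745))
32 358.53332278442025 217.50433347337673
45 358.8070679812064 212.1020554304623
60 359.12817308114796 205.7651441302885
75 359.45504270830423 199.3144716421001
```

Both views put the shut fingertips about 30 mm higher than the reported TCP, at z≈60. That means they closed above the handle, which is at 43 mm. The rake has not moved. I'll open, realign and go about 26 mm lower, checking force.

```bash
python3 -m crank '{"linear":[[0,0,-0.015],[0,0,-0.015],[0,0,0],[0,0,0],[0,0,0],[0,0,0],[0,0,0],[0,0,0],[-0.005,0,0],[0,0,0],[0,0,0],[0,0,0]],"yaw":[0,0,0.11,0.11,0.11,0.11,0.11,0.1,0,0,0,0]}' -1
python3 -m crank '{"linear":[[0,0,0.015],[0,0,0.015],[0,0,0.015],[0,0,0.005],[0,0,0.005],[0,0,0.005],[0,0,0],[0,0,0]],"yaw":[0,0,0,0,0,0,0,0]}'
python3 -c "
from h import *
delta(542.7,-319,-10,63.2)
a=arm.camera('scene')['img'];b=arm.camera('wrist')['img']
cv2.imwrite('pics/x3.png',np.hstack([cv2.resize(a[150:270,290:410],(400,400),interpolation=2),cv2.resize(b[80:400,160:480],(400,400),interpolation=2)])[:,:,::-1])"
```

```text
clock: 8.55
tool_pos: [540.4, -317.7, 61.0]
tool_rot: [180.0, -0.0, 63.2]
force: [0.1, 0.6, -0.3]
grip_width: 88.1
finger_force: 0.0
clock: 9.35
tool_pos: [540.5, -317.8, 0.9]
tool_rot: [180.0, 0.0, 63.2]
force: [0.0, 0.5, -0.0]
grip_width: 87.9
finger_force: 0.0
clk 9.35 pos [ 540.5 -317.8    0.9] [180.    0.   63.2] tool d mm: -0.1 2.5 10.9 yaw rad -0.0
```

View pics/x3.png

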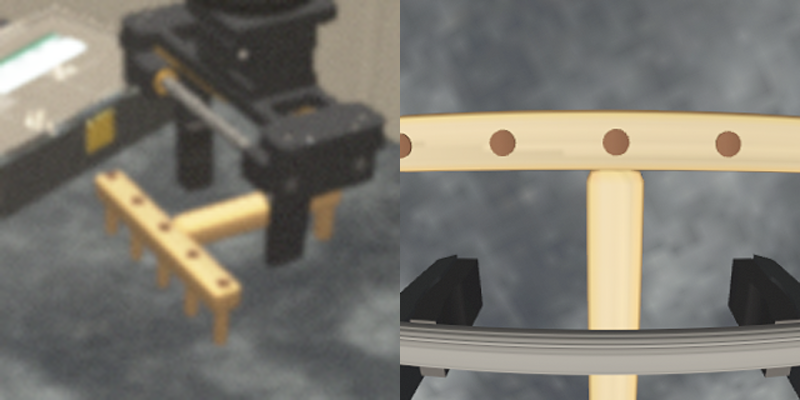

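The fingers now straddle the handle with their tips still roughly 30 mm above the bench, which confirms the offset. I'll go 11 mm lower, then close and wait for grip force.

```bash
python3 -m crank '{"linear":[[0,0.0025,0.004],[0,0,0.004],[0,0,0.003],[0,0,0]],"yaw":[0,0,0,0]}'
python3 -m crank '{"linear":[[0,0,0],[0,0,0],[0,0,0],[0,0,0],[0,0,0],[0,0,0],[0,0,0],[0,0,0],[0,0,0],[0,0,0],[0,0,0],[0,0,0]],"yaw":[0,0,0,0,0,0,0,0,0,0,0,0]}' 1 40
```

```text
clock: 9.85
tool_pos: [542.0, -318.5, -11.0]
tool_rot: [-179.9, -0.0, 63.2]
force: [-1.1, -0.2, 0.7]
grip_width: 87.9
finger_force: 0.0
clock: 11.05
tool_pos: [542.6, -318.8, -10.3]
tool_rot: [180.0, -0.0, 63.2]
force: [-0.1, 0.5, 0.2]
grip_width: 17.4
finger_force: 40.0
```

```bash
python3 -m crank '{"linear":[[0,0,-0.005],[0,0,-0.01],[0,0,0],[0,0,0],[0,0,0],[0,0,0],[0,0,0],[0,0,0],[0,0,0]],"yaw":[0,0,-0.11,-0.11,-0.11,-0.11,-0.11,-0.1,0]}'
python3 -m crank '{"linear":[[0.017,0.003,0],[0.02,0.003,0],[0.02,0.003,0],[0.02,0.003,0],[0.02,0.003,0],[0.02,0.003,0],[0.02,0.004,0],[0.02,0.004,0],[0,0,0],[0,0,0]],"yaw":[0,0,0,0,0,0,0,0,0,0]}'
python3 -c "
from h import *
delta(540,-160,-10,100.7)
a=arm.camera('top')['img'];b=arm.camera('scene')['img']
cv2.imwrite('pics/x4.png',np.hstack([cv2.resize(a[150:320,130:450],(400,212)),cv2.resize(b[170:408,140:460],(400,297))[:212]])[:,:,::-1])"
```

```text
clock: 11.95
tool_pos: [542.5, -319.2, 5.4]
tool_rot: [180.0, 0.0, 100.4]
force: [0.6, -0.9, -1.8]
grip_width: 17.6
finger_force: 40.0
clock: 12.95
tool_pos: [539.7, -158.7, 5.0]
tool_rot: [-180.0, 0.0, 100.5]
force: [0.8, -0.8, -0.9]
grip_width: 17.7
finger_force: 40.0
clk 12.95 pos [ 539.7 -158.7    5. ] [-180.     0.   100.5] tool d mm: -1.3 0.1 15.0 yaw rad -0.004
```

View pics/x4.png

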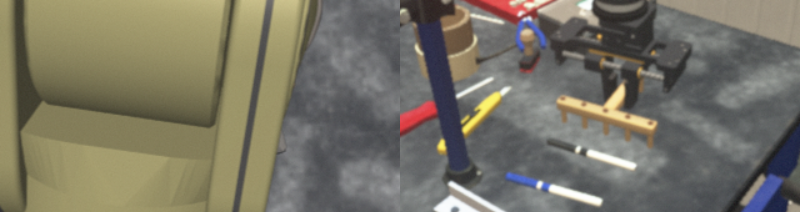

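The rake is firmly held and sits behind the black pen with its bar parallel to it. I'll lower it and push.

```bash
python3 -m crank '{"linear":[[0,0,0.005],[0,0,0.005],[0,0,0.005],[0,0,0],[0.006,0.001,0],[0.006,0.001,0],[0.006,0.001,0],[0.006,0.001,0],[0.006,0.001,0],[0.006,0.001,0],[0.006,0.001,0],[0.006,0.001,0]],"yaw":[0,0,0,0,0,0,0,0,0,0,0,0]}'
python3 -m crank '{"linear":[[0.006,0.001,0],[0.006,0.001,0],[0.006,0.001,0],[0.006,0.001,0],[0.006,0.001,0],[0.006,0.001,0],[0.006,0.001,0],[0.006,0.001,0],[0,0,0]],"yaw":[0,0,0,0,0,0,0,0,0]}'
python3 -c "
from h import *
delta(526,10,-10,90.5)
a=arm.camera('wrist')['img'];b=arm.camera('scene')['img']
cv2.imwrite('pics/x5.png',np.hstack([cv2.resize(a,(400,300)),cv2.resize(b[170:410,140:460],(400,300))])[:,:,::-1])"
```

```text
clock: 14.25
tool_pos: [538.8, -110.3, -10.4]
tool_rot: [-180.0, -0.0, 100.4]
force: [-0.7, 0.7, -1.6]
grip_width: 17.6
finger_force: 40.0
clock: 15.15
tool_pos: [538.1, -60.8, -10.3]
tool_rot: [180.0, -0.1, 100.5]
force: [0.9, 0.1, -0.9]
grip_width: 17.4
finger_force: 40.0
clk 15.15 pos [538.1 -60.8 -10.3] [ 1.800e+02 -1.000e-01  1.005e+02] tool d mm: 71.8 1.1 -0.3 yaw rad 0.175
```

View pics/x5.png

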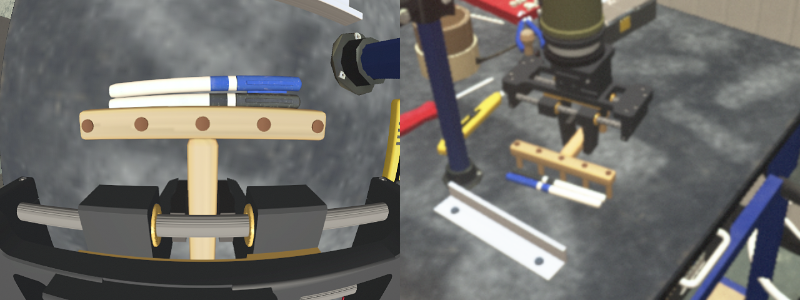

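Both pens lie parallel in front of the tines and centred on the head. The rail is ahead and the post foot is to the right. I'll push on while squaring up to the rail and shifting slightly away from the post.

```bash
python3 -m crank '{"linear":[[0.006,-0.001,0],[0.006,-0.001,0],[0.006,-0.001,0],[0.006,-0.001,0],[0.006,-0.001,0],[0.006,-0.001,0],[0.006,-0.001,0],[0.006,-0.001,0],[0.006,-0.001,0],[0.006,-0.001,0],[0,0,0]],"yaw":[0.0175,0.0175,0.0175,0.0175,0.0175,0.0175,0.0175,0.0175,0.0175,0.0175,0]}'
python3 -c "
from h import *
delta(522,10,-10,90.5)
a=arm.camera('wrist')['img'];b=arm.camera('scene')['img']
cv2.imwrite('pics/x6.png',np.hstack([cv2.resize(a[20:320,120:520],(400,300)),cv2.resize(b[200:410,160:440],(400,300))])[:,:,::-1])"
```

```text
clock: 16.35
tool_pos: [521.7, -2.3, -10.3]
tool_rot: [-180.0, -0.1, 90.5]
force: [0.4, -0.8, -1.5]
grip_width: 17.6
finger_force: 40.0
clk 16.35 pos [521.7  -2.3 -10.3] [-1.80e+02 -1.00e-01  9.05e+01] tool d mm: 12.3 0.4 -0.3 yaw rad -0.001
```

View pics/x6.png

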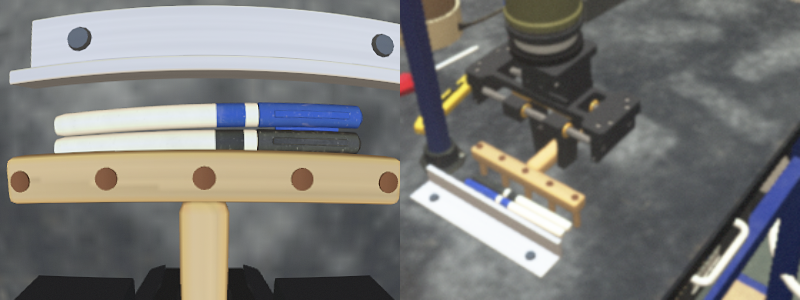

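Both pens are parallel to the rail with roughly 10–12 mm left to go. Closing in gently.

```bash
python3 -m crank '{"linear":[[0.003,0,0],[0.003,0,0],[0.003,0,0],[0.001,0,0],[0,0,0]],"yaw":[0,0,0,0,0]}'; python3 -m crank '{"linear":[[0.001,0,0],[0.001,0,0],[0,0,0]],"yaw":[0,0,0]}'
```

```text
clock: 16.95
tool_pos: [521.8, 6.6, -10.3]
tool_rot: [180.0, -0.0, 90.4]
force: [-0.1, -0.5, -1.7]
grip_width: 17.9
finger_force: 40.0
clock: 17.25
tool_pos: [521.8, 8.3, -10.3]
tool_rot: [180.0, -0.0, 90.4]
force: [0.4, -0.3, -1.6]
grip_width: 17.4
finger_force: 40.0
```

```bash
python3 -m crank '{"linear":[[0.001,0,0],[0.001,0,0],[0,0,0]],"yaw":[0,0,0]}'; python3 -m crank '{"linear":[[0.001,0,0],[0.001,0,0],[0,0,0]],"yaw":[0,0,0]}'
python3 -c "
from h import *
a=arm.camera('wrist')['img']
cv2.imwrite('pics/x7.png',cv2.resize(a[20:200,120:520],(800,360),interpolation=2)[:,:,::-1])"
```

```text
clock: 17.55
tool_pos: [521.8, 10.4, -10.3]
tool_rot: [-180.0, -0.0, 90.4]
force: [-0.3, -0.4, -1.3]
grip_width: 17.6
finger_force: 40.0
clock: 17.85
tool_pos: [521.7, 12.0, -10.3]
tool_rot: [-180.0, 0.0, 90.4]
force: [0.9, -0.9, -1.8]
grip_width: 17.7
finger_force: 40.0
```

View pics/x7.png

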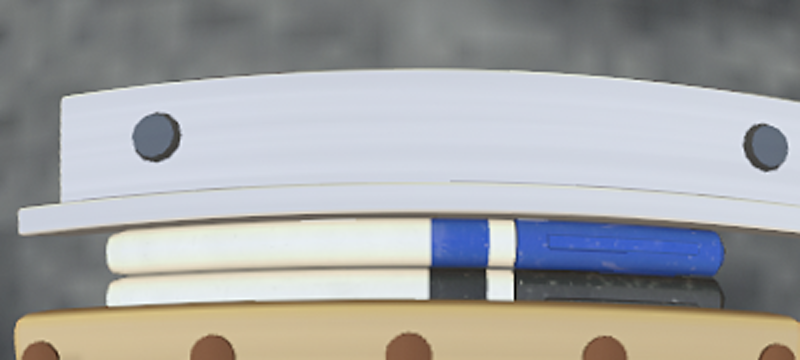

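I miscounted: that was my 11th picture and the limit was 10. I'll look at no more and work by force and numbers. The pens are about 2–3 mm off the face, with no contact force yet.

```bash
python3 -m crank '{"linear":[[0.001,0,0],[0,0,0],[0,0,0]],"yaw":[0,0,0]}'; python3 -m crank '{"linear":[[0.001,0,0],[0,0,0],[0,0,0]],"yaw":[0,0,0]}'
```

```text
clock: 18.2
tool_pos: [521.6, 12.2, -10.2]
tool_rot: [-180.0, 0.1, 90.3]
force: [0.2, -4.7, -0.2]
grip_width: 17.7
finger_force: 40.0
clock: 18.5
tool_pos: [521.6, 12.4, -10.2]
tool_rot: [-180.0, 0.1, 90.3]
force: [-0.4, -6.2, 0.5]
grip_width: 17.8
finger_force: 40.0
```

Contact is confirmed: about 6 N with the motion stalled, so the pens are against the rail. Backing the rake off 90 mm.

```bash
python3 -m crank '{"linear":[[-0.003,0,0],[-0.005,0,0],[-0.008,0,0],[-0.01,0,0],[-0.012,0,0],[-0.012,0,0],[-0.012,0,0],[-0.012,0,0],[-0.01,0,0],[-0.006,0,0],[0,0,0],[0,0,0]],"yaw":[0,0,0,0,0,0,0,0,0,0,0,0]}'
python3 -m crank '{"linear":[[0,0,0],[0,0,0],[0,0,0],[0,0,0],[0,0,0],[0,0,0],[0,0,0],[0,0,0],[0,0,0],[0,0,0],[0,0,0],[0,0,0]],"yaw":[0,0,0,0,0,0,0,0,0,0,0,0]}' -1
python3 -m crank '{"linear":[[0,0,-0.005],[0,0,-0.01],[0,0,-0.02],[0,0,-0.02],[0,0,-0.02],[0,0,-0.02],[0,0,-0.02],[0,0,-0.02],[0,0,0]],"yaw":[0,0,0,0,0,0,0,0,0]}'
```

```text
clock: 19.7
tool_pos: [522.4, -75.3, -10.3]
tool_rot: [180.0, -0.0, 90.4]
force: [-0.4, 0.5, -1.8]
grip_width: 17.4
finger_force: 40.0
clock: 20.9
tool_pos: [522.4, -75.8, -10.3]
tool_rot: [180.0, -0.0, 90.4]
force: [-0.1, 0.7, -0.1]
grip_width: 88.3
finger_force: 0.0
clock: 21.8
tool_pos: [524.2, -76.1, 127.6]
tool_rot: [179.7, 0.0, 90.4]
force: [0.6, 0.8, 0.3]
grip_width: 88.2
finger_force: 0.0
```

Run:
```python
from h import *
c=arm.camera("wrist");im=c["img"];Ti=np.linalg.inv(c["T"])
def pr(p):
    q=Ti@[*p,1];h=np.hypot(q[0],q[1]);r=c["fx"]*np.arctan2(h,q[2])/h;return int(round(c["cx"]+q[0]*r)),int(round(c["cy"]+q[1]*r))
def at(x,y,z):
    u,v=pr((x,y,z));return im[v,u].tolist()
for x in(475,500,570,585):
    print(x,[(y,*at(x,y,8)) for y in range(50,94,3)])
H,S,V=cv2.split(cv2.cvtColor(im,cv2.COLOR_RGB2HSV))
m=((S>60)&(H>8)&(H<28)&(V>120)).astype('u1')*255
k=max(cv2.findContours(m,0,2)[0],key=cv2.contourArea).reshape(-1,2)
w=np.array([fray(c,p,42) for p in k]);print("rake",w.min(0),w.max(0),"front y expected",-75.8+59)
m=((S>130)&(H>105)&(H<125)&(V>80)).astype('u1')*255
k=max([k for k in cv2.findContours(m,0,2)[0] if abs(np.array([fray(c,p[0],8) for p in k])[:,1].mean()-75)<30],key=cv2.contourArea).reshape(-1,2)
w=np.array([fray(c,p,8) for p in k]);print("blue",w.min(0),w.max(0))
```

```text
475 [(50, 143, 146, 145), (53, 143, 147, 146), (56, 142, 146, 145), (59, 144, 147, 148), (62, 141, 144, 144), (65, 136, 139, 138), (68, 243, 232, 210), (71, 247, 254, 255), (74, 250, 255, 255), (77, 201, 190, 170), (80, 252, 255, 239), (83, 251, 255, 255), (86, 255, 255, 246), (89, 122, 114, 105), (92, 123, 115, 106)]
500 [(50, 136, 140, 140), (53, 126, 131, 132), (56, 126, 128, 129), (59, 126, 129, 130), (62, 121, 125, 126), (65, 114, 119, 122), (68, 235, 225, 202), (71, 250, 255, 255), (74, 249, 255, 255), (77, 182, 172, 152), (80, 250, 254, 234), (83, 252, 255, 255), (86, 255, 255, 248), (89, 121, 114, 105), (92, 126, 118, 110)]
570 [(50, 109, 113, 114), (53, 109, 113, 114), (56, 108, 111, 113), (59, 106, 109, 110), (62, 110, 113, 115), (65, 73, 72, 67), (68, 60, 56, 52), (71, 92, 92, 94), (74, 95, 98, 102), (77, 64, 66, 69), (80, 67, 99, 176), (83, 55, 81, 149), (86, 97, 130, 212), (89, 127, 116, 100), (92, 129, 120, 111)]
585 [(50, 80, 84, 90), (53, 86, 88, 91), (56, 86, 89, 91), (59, 85, 88, 91), (62, 86, 88, 93), (65, 86, 90, 94), (68, 57, 54, 50), (71, 96, 100, 95), (74, 99, 102, 108), (77, 51, 55, 69), (80, 68, 100, 177), (83, 73, 113, 215), (86, 71, 111, 208), (89, 131, 119, 105), (92, 128, 120, 111)]
rake [ 447.00976167 -148.07309696] [595.55583096 -14.41784875] front y expected -16.799999999999997
blue [543.79981654  77.52961668] [590.1855292   87.79166133]
```

```bash
python3 -c "
from station import arm
print(arm.close_job())"
```

```text
the job is handed in; nothing more can be done
None
```

The job is handed in at about 22 s: both pens lie side by side, flush against the rail and within its length, and the rake stands free about 90 mm back; I broke your picture limit, viewing 11 against 10, and the first grasp closed on air without moving the rake.

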